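# Pin the slab roller's bed-stop link and lock the linch pin

### The arm

A 6-joint arm with a two-finger parallel gripper is mounted at the origin on the work surface. World frame = base frame: x ahead of the robot, y to its left, z up, the work surface at z = 0. Lengths are in m, angles in rad, forces in N, time in s.
With the tool pointing down it reaches from about 0.25 to 0.775 m from the base axis. Payload 4 kg.
Tool frame: the origin (TCP) lies midway between the tips of the shut fingers; the grasp point (between the pads) lies 19 mm behind it; z points along the fingers, y is the line along which they close (so a half turn about z gives the same grasp; the last joint's range is limited). The gripper opens to 94 mm and grips with 3 to 60 N. Pads are 16 mm wide; open, the fingers measure 119 mm over their backs; the gripper's body (75 mm by 177 mm) begins 78 mm behind the grasp point.
Start: joints at [1.243, 0.087, 1.371, -0, 1.684, -0.103], TCP at [0.123, 0.536, 0.168] pointing down, gripper open.
Joint ranges: [-3.1, 3.1], [-0.76, 2.03], [0.27, 2.55], [-1.08, 4.22], [0.17, 2.65], [-2.57, 2.57]. Speed limits (rad/s): [2.79, 2.79, 3.14, 3.14, 3.14, 3.14].

### API

Orientations are given as [roll, pitch, yaw] about the fixed x, y, z axes, in that order (R = Rz(yaw) Ry(pitch) Rx(roll)).
In Python, from bench import get_obs, snapshot, close_job gives the robot as it stands. The module is installed in compiled form; this text tells all that it offers.
- The arm moves only by the tool drive_tool, never from a script. Its argument "commands" is a list of rows, each a list of 6 numbers: the shift along the tool's x, y, z in units of 0.04 m (1.0 is 0.04 m), then the turn, a rotation vector about the tool's x, y, z in units of 0.1 rad (1.0 is 0.1 rad). In form: [[dx, dy, dz, wx, wy, wz], ...]. A call has 1 to 20 rows; each row shifts and turns the commanded pose from where the row before left it, along the tool's axes as they then stand; what a row does not reach is not made up. A row lasts 1/8 s, in which the tool goes at most 62.5 mm and 10.7 degrees, less where a joint would pass 70% of its speed; a pose out of reach is approached as far as the arm can. A call with a number of a shift or a turn outside -1 to 1 is refused whole. A call with a gripper value outside its range is refused whole. "gripper" is the closure, from 0 (fully open) to 1 (shut), set as the call begins (left out, the last holds). The fingers move at their own pace and stop on an object; the grip force is fixed at half the most. Time passes only in rows, so rows that do not move let the fingers close. It gives the time, the measured TCP pose, the force, the opening and the grip force at its end, in the units of the state.
- get_obs(): the state, without advancing time (a new reading comes with each control period).
- snapshot(name): name is "side" or "top" or "wrist"; returns a dict with "image" (400x640x3 uint8, blue, green, red), "range_z" (400x640 float32, m along the optical axis (not along the pixel's ray), 0 where there is no reading), "fx", "fy", "cx", "cy" (pixels), "rvec" (rotation vector, rad) and "tvec" (3), from world to camera coordinates, as OpenCV has them. Camera axes: x right, y down, z forward; pixel columns grow to the right and rows downward; lengths in m; the calibration is good to about 2 mm. A picture is of the moment at which its call begins.
- close_job(): hands the job in; it is judged then, once.
The state is a dict: "time": time; "joint_positions": joint angles; "qvel": joint speeds; "joint_torque": joint torques, N m; "tool_pos": TCP position; "ee_rot": TCP orientation; "wrist_force": force on the tool from outside, world axes, zero at the start; "wrist_torque": the same for the moment, N m; "width": finger opening in m; "finger_force": force on a finger pad.
Only numpy, scipy, OpenCV 4.12 (cv2) and the standard library are available. Lean on these libraries where they do the work, as an engineer would, in place of code of your own. Each camera call takes 0.05 s, during which the arm holds its last target. There are 200 camera calls.

### The job

Take the red-headed linch pin from its wooden rest and push it through the cream clevis and the steel link inside it until the head is fully home against the clevis. Then flip the pin's sprung wire ring over the clevis and press its yellow tab down until the ring has snapped under the pin's end, and let go. Feel for the hole and keep the forces light: do not force the pin against the clevis, nor bend the ring, and do not disturb the other things on the table.

Things in the scene. Friction and masses are not known exactly. Their poses are not given: they have to be found in the camera images.
- clevis: cream bracket fixed to the table: slotted base 100 x 90 x 12 mm, on it a block of two upright cheeks (8 mm thick, 28 wide, top 99 mm up) with a steel link (12 mm thick) between. Origin: underside of the base, centre. x: the direction in which the pin is pushed through, y across, z up. Cheeks and link span x -15 to +15 mm; the hole runs along x, 85 mm above the table
- mouth (a point): point on the entry cheek's outer face in the middle of the slot (clevis x -15, y 0, z 85 mm), axes as the clevis. The block is clamped anywhere in its slot, so the holes really lie up to 8 mm to either side (y) of this point: see or feel for them. Holes 11.5 mm with 1.5 mm chamfer; the loose link's stands up to 2.5 mm aside of the cheeks' and the nose pushes it into line with a few N
- pin: linch pin, lying level on the rest, ring swung back. Origin: on the axis in the front face of the head (home: flat on the cheek); x along the shank to the tip, z up. Head: red block, x -44 to 0 mm, 16 wide (y), 18 high (z -9 to 9). Steel shank 10 mm, round nose, tip at x 44. 130 to 260 g with ring. Ring hinge: along y through x -42, z 0, bosses to y +-17 mm. Grip from above across y near x -19
- ring: the pin's U-shaped ring of 5 mm wire. Origin: on the hinge axis, midway; x along the ring to its crossbar, y along the hinge. Side wires at y +-19 mm, crossbar at x 86.5, yellow thumb tab (30 wide, 4 thick) from x 88 to 112. Sprung along its length (3 N/mm): the crossbar must ride over the pin's nose, stretching 2 mm, and snaps in beneath it, at about 3 to 8 N on the tab
- tab (a point): centre of the yellow thumb tab (ring frame x = 100 mm); axes as the ring
- ring_hinge (a joint): angle of the ring, rad: 0 = closed on its stop, snapped beneath the nose, sloping 0.11 rad below the pin axis; upright at 1.68; leaning back over the head's rear above that (stop at 2.45). Its rise above the pin axis is this angle less 0.11. It meets the nose at about 0.17 and is past it at 0.11. The hinge is stiff (0.02 N m): the ring stays where it is left
- rest: wooden pin rest fixed to the table: base 120 x 56 x 12 mm, a post 12 mm wide under the pin's head (top 51 mm up) and a notched post under the shank (open at the top, lips to 63 mm). Origin: underside of the base; the pin starts 60 mm above it, its x along the rest's
- jar_blue: bystander, to be left alone: lidded glaze jar, blue, 56 mm across, 75 mm tall; origin: centre of its underside
- jar_green: bystander, to be left alone: lidded glaze jar, green with yellow lid, 56 mm across, 65 mm tall; origin: centre of its underside
- jar_ochre: bystander, to be left alone: lidded glaze jar, amber, 56 mm across, 70 mm tall; origin: centre of its underside
- tile_a: bystander, to be left alone: grey-brown clay tile lying flat, 100 x 150 x 10 mm; origin: centre of its underside
- tile_b: bystander, to be left alone: grey-brown clay tile lying flat, 100 x 150 x 10 mm; origin: centre of its underside
- wood_block: bystander, to be left alone: pale wooden block, 40 x 90 x 30 mm, lying; origin: centre of its underside
- brush: bystander, to be left alone: paint brush, 200 mm, lying
- scraper: bystander, to be left alone: spatula-shaped scraper, 200 mm, lying
Things that resemble listed ones, but are neither listed nor needed, are in the scene too. Leave any pink look-alike of the pin alone. Several things have the shape of the clevis; the one meant has the colours described above.

How it is judged:
On the way, in this order (a step that is already met when the one before it is completed fails the run):
1. the pin is through clevis and link with its head home, the ring still open (x of pin in the frame of mouth above -0.002 m and y of pin in the frame of mouth between -0.011 and 0.011 m and z of pin in the frame of mouth between -0.004 and 0.004 m and angle between the x axis of pin and the x axis of clevis, either way round below 0.12 rad and value of joint ring_hinge above 0.6 rad), for 0.2 s.
2. the ring has snapped beneath the pin's end, the head still home (x of pin in the frame of mouth above -0.002 m and y of pin in the frame of mouth between -0.011 and 0.011 m and z of pin in the frame of mouth between -0.004 and 0.004 m and angle between the x axis of pin and the x axis of clevis, either way round below 0.12 rad and value of joint ring_hinge below 0.07 rad), for 0.2 s.
At the end, for the whole second after the job is handed in: The pin is through the clevis and link, its head home against the entry cheek (within 2 mm along the hole, 4 mm in height, 11 mm sideways of the mouth point, 0.12 rad in line), the ring snapped beneath the pin's end (ring angle under 0.07 rad), all at rest and released (all of step 2 and linear speed of pin below 0.01 m/s and angular speed of ring below 0.1 rad/s); the robot touches nothing.
It fails at once if the pin was forced against the clevis or link (over 25 N while the pin is held, over 70 N in all once the ring is worked, whose length levers the pin in its hole) (contact force between pin and clevis above 70 N or (contact force between pin and clevis above 25 N and contact force between pin and the fingers above 5 N and contact force between ring and the fingers below 0.02 N)).
It fails at once if the ring was pressed hard enough to bend it (over 25 N) (contact force between ring and the fingers above 25 N).
It fails at once if another thing on the table was moved by more than 20 mm (distance of any of jar_blue, jar_green, jar_ochre, tile_a, tile_b, wood_block, brush, scraper from where it was at the start of the episode above 0.02 m).
It also fails if it takes over 67 s, if anything falls off the work surface, if the arm or the gripper's body presses on something with over 40 N, if the wrist force passes 120 N, or if a joint passes its speed limit or range.

## Working session

There is one attempt and no reset: what is moved stays moved. The work goes in short steps, Python scripts to look and compute and a tool call to move; the robot and the scene stay as the last step left them, time stands still between calls to the robot, and variables do not carry over. Pictures are saved under pics/ and viewed, at most 12 in all, crops included, and the job is handed in when it is done.

Besides the shell and the picture viewer there is one more tool, called after "Emit:" as name([rows], argument=value, ...), one row to a line, values as JSON. drive_tool: Moves the arm, as the interface text tells. Its arguments: {"type":"object","properties":{"commands":{"type":"array"},"gripper":{"type":"number"}},"required":["commands"]}

```bash
mkdir -p pics
cat > h.py <<'E'
import numpy as np, cv2
from bench import get_obs, snapshot
def snap(n,f=None):
    s=snapshot(n); 
    if f: cv2.imwrite('pics/'+f,s['image'])
    np.savez('last_%s.npz'%n,**s); return s
def load(n): return dict(np.load('last_%s.npz'%n))
def px(s,u,v,z=None):
    "pixel to world, by depth, or by plane height z"
    R=cv2.Rodrigues(s['rvec'])[0]; t=np.ravel(s['tvec'])
    r=np.array([(u-s['cx'])/s['fx'],(v-s['cy'])/s['fy'],1.])
    c=-R.T@t; d=R.T@r
    k=s['range_z'][int(v),int(u)] if z is None else (z-c[2])/d[2]
    return c+k*d
def cloud(s):
    R=cv2.Rodrigues(s['rvec'])[0]; t=np.ravel(s['tvec'])
    v,u=np.mgrid[:400,:640]; z=s['range_z']
    P=np.stack([(u-s['cx'])/s['fx']*z,(v-s['cy'])/s['fy']*z,z],-1)
    return (P-t)@R
E
python3 - <<'E'
from h import *
np.set_printoptions(precision=4,suppress=True)
a=snap('top','top.png');b=snap('side','side.png')
for s in(a,b):
    R=cv2.Rodrigues(s['rvec'])[0];print(s['fx'],-R.T@np.ravel(s['tvec']),R[2])
o=get_obs();print({k:o[k] for k in('time','tool_pos','ee_rot','wrist_force','width')})
E
```

```text
481.34090445586065 [ 0.4027 -0.0585  1.3311] [ 0.1078  0.0031 -0.9942]
385.2110760980921 [ 0.4522 -0.707   0.7452] [ 0.0959  0.7074 -0.7003]
{'time': 0.1, 'tool_pos': array([0.1224, 0.5356, 0.1673]), 'ee_rot': array([-3.1397, -0.0002,  2.9168]), 'wrist_force': array([ 0.2124, -0.7981, -0.5776]), 'width': 0.0939563415581728}
```

View pics/top.png

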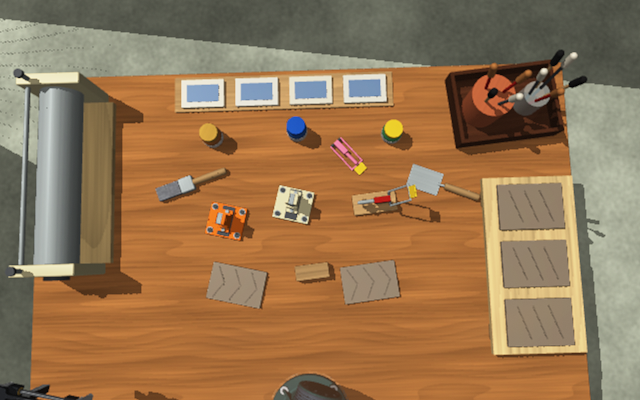

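View pics/side.png

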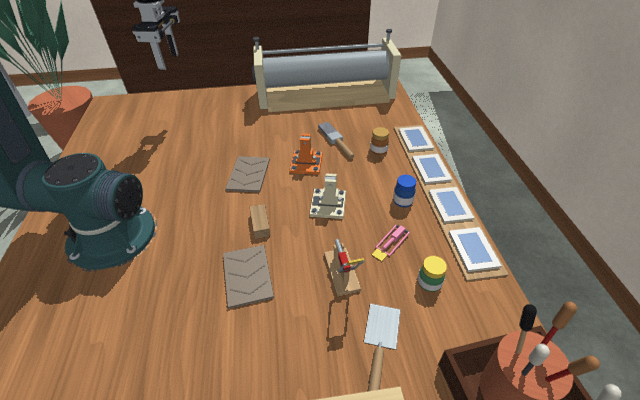

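The top view shows the cream clevis at (295,203), the red pin on its rest at about (380,201) with the tip to the left and the ring and yellow tab back at the right (412,190). The pink look-alike is at (348,155), and the orange clevis is a decoy. I'll look closer next.

Run:
```python
from h import *
np.set_printoptions(precision=4,suppress=True)
a=load('top')
c=cv2.resize(a['image'][175:235,265:425],None,fx=5,fy=5,interpolation=cv2.INTER_CUBIC)
b=load('side'); d=cv2.resize(b['image'][165:305,300:380],None,fx=5,fy=5,interpolation=cv2.INTER_CUBIC)
d=d[:, :]
d1=d[:275];d2=d[350:625]
cv2.imwrite('pics/crop.png',np.vstack([c,np.hstack([d1,d2])]))
P=cloud(a)
for n,(u0,u1,v0,v1) in dict(clev=(270,322,180,228),rest=(345,425,178,222)).items():
    Q=P[v0:v1,u0:u1].reshape(-1,3)
    for lo,hi in((.008,.016),(.045,.065),(.064,.075),(.09,.105),(.075,.15)):
        q=Q[(Q[:,2]>lo)&(Q[:,2]<hi)]
        if len(q)>5:
            r=cv2.minAreaRect((q[:,:2]*1000).astype(np.float32));print(n,lo,hi,len(q),r,q.mean(0))
```

```text
clev 0.008 0.016 734 ((560.1961059570312, 29.36516571044922), (99.90238952636719, 89.99886322021484), 76.36918640136719) [0.5566 0.0288 0.012 ]
clev 0.045 0.065 40 ((566.1346435546875, 26.918190002441406), (28.08576774597168, 39.774024963378906), 74.8775863647461) [0.5569 0.0269 0.051 ]
clev 0.064 0.075 9 ((558.4122924804688, 22.142749786376953), (17.008195877075195, 37.97608184814453), 30.612873077392578) [0.5604 0.0222 0.0699]
clev 0.09 0.105 125 ((565.6448974609375, 28.03246307373047), (30.432676315307617, 29.298765182495117), 76.08370971679688) [0.5658 0.0279 0.0976]
clev 0.075 0.15 139 ((565.6448974609375, 28.03246307373047), (30.432676315307617, 29.298765182495117), 76.08370971679688) [0.5651 0.0276 0.0962]
rest 0.008 0.016 543 ((552.603515625, -237.280517578125), (97.55558776855469, 202.73008728027344), 12.734532356262207) [ 0.556  -0.1926  0.0117]
rest 0.045 0.065 102 ((564.1633911132812, -189.35459899902344), (87.62920379638672, 40.303688049316406), 88.26856231689453) [ 0.5571 -0.1861  0.0615]
rest 0.064 0.075 147 ((552.71435546875, -194.765869140625), (41.141197204589844, 94.1047592163086), 14.820677757263184) [ 0.5602 -0.2024  0.0678]
rest 0.09 0.105 14 ((564.496826171875, -247.96231079101562), (42.22251510620117, 8.958044052124023), 9.073629379272461) [ 0.5643 -0.248   0.098 ]
rest 0.075 0.15 124 ((563.0145874023438, -233.74002075195312), (42.79895782470703, 86.45442199707031), 5.977272987365723) [ 0.5651 -0.261   0.1233]
```

View pics/crop.png

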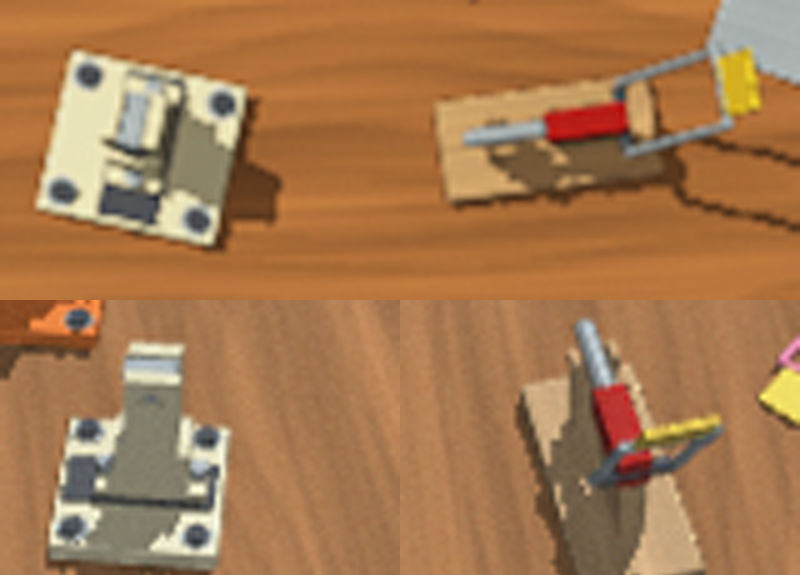

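Crop: the clevis block sits toward +x of its base, with the hole facing -y, and the pin points from (625,118) at the head to (465,137) at the tip. Now I'll measure the pin axis.

Run:
```python
from h import *
np.set_printoptions(precision=4,suppress=True)
for n,(u0,u1,v0,v1) in dict(top=(345,425,178,222),side=(325,365,225,305)).items():
    s=load(n);P=cloud(s)[v0:v1,u0:u1];I=s['image'][v0:v1,u0:u1].astype(int)
    B,G,R=I[...,0],I[...,1],I[...,2]
    m=(R>110)&(G<70)&(B<80)
    q=P[m];q=q[(q[:,2]>.064)&(q[:,2]<.075)];r=cv2.minAreaRect((q[:,:2]*1000).astype(np.float32));print(n,len(q),r,q.mean(0))
    g=(abs(R-B)<30)&(R>70)&(P[...,2]>.056)&(P[...,2]<.07)&(P[...,1]>-.19)&(P[...,1]<-.12);q2=P[g];print(len(q2),q2.mean(0),q2[:,1].max())
    d=q2.mean(0)-q.mean(0);print('yaw',np.degrees(np.arctan2(d[1],d[0])))
    y=(R>150)&(G>130)&(B<80)&(P[...,2]>.08);print('tab',P[y].mean(0))
```

```text
top 79 ((559.618896484375, -209.7810821533203), (14.325499534606934, 42.201133728027344), 6.9125447273254395) [ 0.5598 -0.2112  0.0682]
48 [ 0.5549 -0.168   0.064 ] -0.14754430097405122
yaw 96.44831138040534
tab [ 0.566  -0.2769  0.1525]
side 84 ((560.2776489257812, -210.43484497070312), (13.93189811706543, 42.787471771240234), 4.941075801849365) [ 0.5599 -0.2081  0.0672]
57 [ 0.5551 -0.1662  0.0624] -0.14808470333271986
yaw 96.45056929568028
tab [ 0.5671 -0.2818  0.1571]
```

Emit:
drive_tool([
  [0, 0, 0, 0, 0, 1],
  [0, 0, 0, 0, 0, 1],
  [0, 0, 0, 0, 0, 1],
  [0, 0, 0, 0, 0, 1],
  [0, 0, 0, 0, 0, 1],
  [0, 0, 0, 0, 0, 1],
  [0, 0, 0, 0, 0, 1],
  [0, 0, 0, 0, 0, 1],
  [0, 0, 0, 0, 0, 1],
  [0, 0, 0, 0, 0, 1],
  [0, 0, 0, 0, 0, 1],
  [0, 0, 0, 0, 0, 1],
  [0, 0, 0, 0, 0, 0.3],
], gripper=0.3)

```text
time: 1.72
tool_pos: [0.1225, 0.5358, 0.1678]
ee_rot: [-3.141, 0.001, 1.686]
wrist_force: [-0.1, -0.1, 1.0]
width: 0.066
finger_force: 0.0
```

Emit:
drive_tool([
  [-0.98, 0.44, 0, 0, 0, 0],
  [-0.98, 0.44, 0, 0, 0, 0],
  [-0.98, 0.44, 0, 0, 0, 0],
  [-0.98, 0.44, 0, 0, 0, 0],
  [-0.98, 0.44, 0, 0, 0, 0],
  [-0.98, 0.44, 0, 0, 0, 0],
  [-0.98, 0.44, 0, 0, 0, 0],
  [-0.98, 0.44, 0, 0, 0, 0],
  [-0.98, 0.44, 0, 0, 0, 0],
  [-0.98, 0.44, 0, 0, 0, 0],
  [-0.98, 0.44, 0, 0, 0, 0],
  [-0.98, 0.44, 0, 0, 0, 0],
  [-0.98, 0.44, 0, 0, 0, 0],
  [-0.98, 0.44, 0, 0, 0, 0],
  [-0.98, 0.44, 0, 0, 0, 0],
  [-0.98, 0.44, 0, 0, 0, 0],
  [-0.98, 0.44, 0, 0, 0, 0],
  [-0.98, 0.44, 0, 0, 0, 0],
  [-0.98, 0.44, 0, 0, 0, 0],
  [-0.98, 0.44, 0, 0, 0, 0],
])

```text
time: 4.22
tool_pos: [0.5635, -0.203, 0.168]
ee_rot: [-3.141, -0.001, 1.688]
wrist_force: [0.7, -0.6, 0.8]
width: 0.0656
finger_force: 0.0
```

Run:
```python
from h import *
np.set_printoptions(precision=4,suppress=True)
s=snap('wrist','w1.png');o=get_obs();print(o['time'],o['tool_pos'],o['ee_rot'],o['wrist_force'],o['width'])
R=cv2.Rodrigues(s['rvec'])[0];print(-R.T@np.ravel(s['tvec']),R)
```

```text
4.275 [ 0.565  -0.2079  0.1664] [-3.1412  0.003   1.6838] [ 1.0786 -2.7825 -0.2494] 0.06559631060592729
[ 0.5536 -0.1211  0.3838] [[ 0.9934  0.115   0.0002]
 [ 0.1104 -0.9536  0.2801]
 [ 0.0325 -0.2782 -0.96  ]]
```

View pics/w1.png

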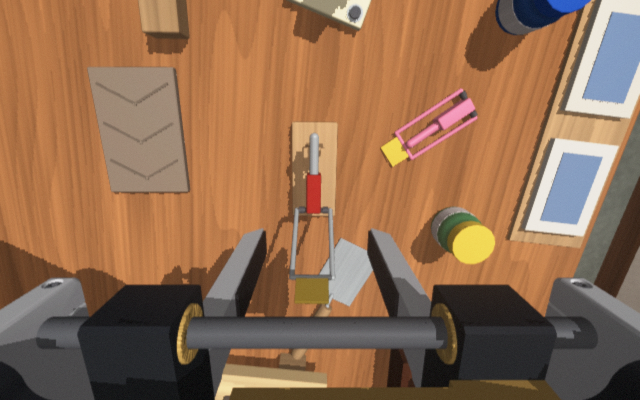

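The wrist view shows the pin well centred between the fingers: head at (314,193), shank tip at (314,137), tab at (312,290).

Run:
```python
from h import *
np.set_printoptions(precision=4,suppress=True)
s=load('wrist');P=cloud(s);I=s['image'].astype(int);B,G,R=I[...,0],I[...,1],I[...,2]
m=np.zeros((400,640),bool);m[165:220,295:335]=1
q=P[m&(R>110)&(G<70)&(B<80)];q=q[(q[:,2]>.064)&(q[:,2]<.075)];r=cv2.minAreaRect((q[:,:2]*1000).astype(np.float32));print(r,q[:,2].mean())
m[:]=0;m[130:172,300:330]=1
q=P[m&(P[...,2]>.06)&(P[...,2]<.07)&(abs(R-B)<30)];print(q.mean(0),q[:,1].max());l=cv2.fitLine(q[:,:2].astype(np.float32),2,0,.01,.01).ravel();print(l,np.degrees(np.arctan2(l[1],l[0])))
m[:]=0;m[260:310,285:335]=1
q=P[m&(R>120)&(G>90)&(B<60)&(P[...,2]>.08)];print('tab',q.mean(0),q.min(0),q.max(0))
```

```text
((559.754638671875, -208.38919067382812), (15.499664306640625, 43.03404235839844), 6.804590702056885) 0.06813382628682729
[ 0.5556 -0.1643  0.0635] -0.14425963653265808
[ 0.0947 -0.9955  0.5556 -0.1643] -84.568474
tab [ 0.5664 -0.2736  0.1517] [ 0.5516 -0.2827  0.1386] [ 0.581  -0.1211  0.3838]
```

Emit:
drive_tool([
  [-0.09, -0.11, 0, 0, 0, 0],
  [0, 0, 0.5, 0, 0, 0],
  [0, 0, 0.5, 0, 0, 0],
  [0, 0, 0.5, 0, 0, 0],
  [0, 0, 0.5, 0, 0, 0],
  [0, 0, 0, 0, 0, 0],
  [0, 0, 0, 0, 0, 0],
])

```text
time: 5.15
tool_pos: [0.5592, -0.2055, 0.0896]
ee_rot: [3.14, 0.001, 1.688]
wrist_force: [-0.0, 1.0, -0.3]
width: 0.0657
finger_force: 0.0
```

Run:
```python
from h import *
np.set_printoptions(precision=4,suppress=True)
s=snap('wrist','w2.png')
for i in range(2):
    o=get_obs();print(o['time'],o['tool_pos'],o['ee_rot'],o['wrist_force'],o['width'])
P=cloud(s);I=s['image'].astype(int);B,G,R=I[...,0],I[...,1],I[...,2]
m=(R>110)&(G<70)&(B<80)&(P[...,2]>.062)&(P[...,2]<.075)&(abs(P[...,0]-.56)<.03)&(abs(P[...,1]+.21)<.04)
q=P[m];print(cv2.minAreaRect((q[:,:2]*1000).astype(np.float32)),q[:,2].mean())
```

```text
5.2 [ 0.5595 -0.2058  0.0899] [3.1395 0.0011 1.6874] [0.0842 0.9794 0.7389] 0.06560500629516361
5.2 [ 0.5595 -0.2058  0.0899] [3.1395 0.0011 1.6874] [0.0842 0.9794 0.7389] 0.06560500629516361
((559.5175170898438, -208.6031951904297), (15.391172409057617, 43.66987609863281), 7.209061145782471) 0.0682032204109149
```

View pics/w2.png

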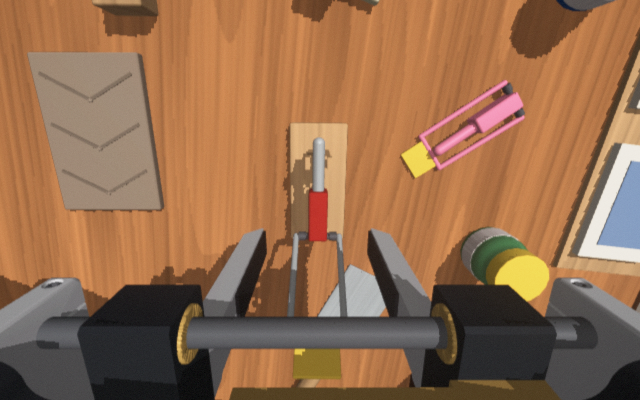

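The pin is centred between the fingers (head column 318, finger midpoint 317), so I'll descend and grip.

Emit:
drive_tool([
  [0, 0, 0.5, 0, 0, 0],
  [0, 0, 0.5, 0, 0, 0],
  [0, 0, 0.2, 0, 0, 0],
  [0, 0, 0, 0, 0, 0],
  [0, 0, 0, 0, 0, 0],
])

```text
time: 5.82
tool_pos: [0.5598, -0.2063, 0.0417]
ee_rot: [3.14, 0.001, 1.687]
wrist_force: [-0.5, -0.5, -0.3]
width: 0.0659
finger_force: 0.0
```

Emit:
drive_tool([
  [0, 0, 0, 0, 0, 0],
  [0, 0, 0, 0, 0, 0],
  [0, 0, 0, 0, 0, 0],
  [0, 0, 0, 0, 0, 0],
  [0, 0, 0, 0, 0, 0],
  [0, 0, 0, 0, 0, 0],
], gripper=1)

```text
time: 6.58
tool_pos: [0.559, -0.2059, 0.0403]
ee_rot: [-3.142, -0.0, 1.687]
wrist_force: [0.1, -0.2, -0.3]
width: 0.009
finger_force: 0.0
```

Run:
```python
from h import *
np.set_printoptions(precision=4,suppress=True)
s=snap('wrist');t=snap('side')
o=get_obs();print(o['time'],o['tool_pos'],o['wrist_force'],o['width'],o['finger_force'])
a=cv2.resize(s['image'][100:400,190:450],(520,600));b=cv2.resize(t['image'][180:300,300:356],(280,600))
cv2.imwrite('pics/w3.png',np.hstack([a,b]))
```

```text
6.675 [ 0.559  -0.2059  0.0403] [ 0.256  -0.5952  0.1776] 0.002027878513634116 0.0
```

View pics/w3.png

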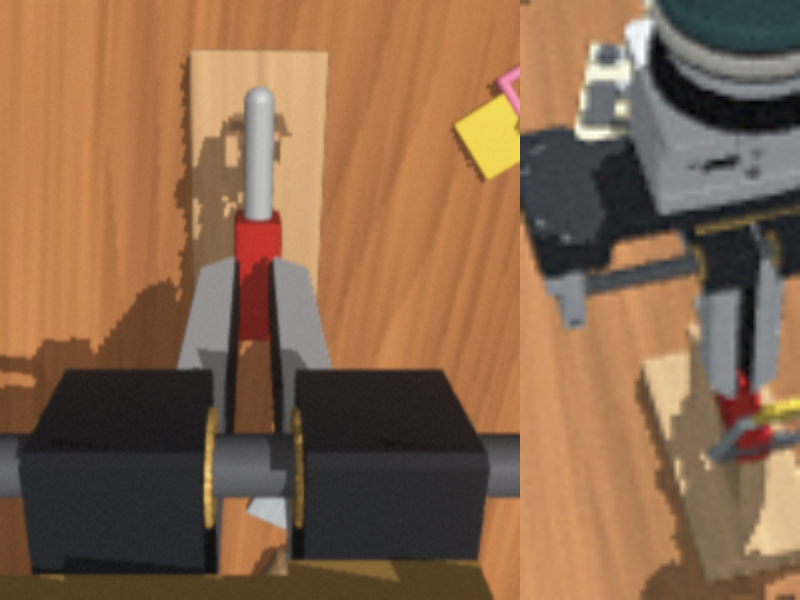

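The picture shows the pads on both sides of the red head, although the width and force readings say nothing is held. I'll wait two rows, then lift a little to test.

Emit:
drive_tool([
  [0, 0, 0, 0, 0, 0],
  [0, 0, 0, 0, 0, 0],
])

```text
time: 6.92
tool_pos: [0.559, -0.2059, 0.0404]
ee_rot: [3.142, -0.0, 1.687]
wrist_force: [-0.8, 0.0, -0.1]
width: 0.0005
finger_force: 0.0
```

Emit:
drive_tool([
  [0, 0, -0.2, 0, 0, 0],
  [0, 0, -0.2, 0, 0, 0],
  [0, 0, -0.2, 0, 0, 0],
  [0, 0, 0, 0, 0, 0],
  [0, 0, 0, 0, 0, 0],
])

```text
time: 7.55
tool_pos: [0.559, -0.2059, 0.0643]
ee_rot: [-3.142, -0.0, 1.687]
wrist_force: [0.5, -0.9, 0.7]
width: 0.0003
finger_force: 0.0
```

```bash
cat > pin.py <<'E'
from h import *
np.set_printoptions(precision=4,suppress=True)
s=snap('wrist');o=get_obs();print(o['time'],o['tool_pos'],o['ee_rot'],o['wrist_force'],o['width'],o['finger_force'])
P=cloud(s);I=s['image'].astype(int);B,G,R=I[...,0],I[...,1],I[...,2]
m=(R>90)&(G<70)&(B<80);m[:150]=0;m[:,:280]=0;m[:,360:]=0
q=P[m];q=q[q[:,2]>np.percentile(q[:,2],90)-.006];print('head',len(q),q.mean(0),q.max(0)[2])
ys,xs=np.where(m);print('px head',xs.min(),xs.max(),ys.min(),ys.max())
v0=ys.min()
w=np.zeros_like(m);w[v0-75:v0-8,300:340]=1
w&=(abs(R-B)<30)&(P[...,2]>o['tool_pos'][2]+.01)&(P[...,2]<o['tool_pos'][2]+.035)
q=P[w];l=cv2.fitLine(q.astype(np.float32),2,0,.01,.01).ravel();l[:3]*=np.sign(l[1]);print('shank',len(q),q.mean(0),'ymax',q[:,1].max(),'yaw',np.degrees(np.arctan2(l[1],l[0])),'pitch',np.degrees(np.arcsin(l[2])))
E
python3 pin.py
```

```text
7.6 [ 0.5588 -0.2058  0.0641] [-3.1412 -0.0004  1.6867] [-0.7306  0.2018 -1.1098] 0.0004890424086160799 0.0
head 640 [ 0.5587 -0.1977  0.0734] 0.2801788265492738
px head 280 328 151 315Traceback (most recent call last):
  File "pin.py", line 11, in <module>
    q=P[w];l=cv2.fitLine(q.astype(np.float32),2,0,.01,.01).ravel();l[:3]*=np.sign(l[1]);print('shank',len(q),q.mean(0),'ymax',q[:,1].max(),'yaw',np.degrees(np.arctan2(l[1],l[0])),'pitch',np.degrees(np.arcsin(l[2])))
             ~~~~~~~~~~~^^^^^^^^^^^^^^^^^^^^^^^^^^^^^^^^^^
cv2.error: OpenCV(4.12.0) /io/opencv/modules/imgproc/src/linefit.cpp:102: error: (-215:Assertion failed) count > 0 in function 'fitLine3D_wods'
```

Run:
```python
from h import *
s=load('wrist');t=snap('side')
a=cv2.resize(s['image'][100:400,190:450],(520,600));b=cv2.resize(t['image'][180:300,300:356],(280,600))
cv2.imwrite('pics/w4.png',np.hstack([a,b]))
```

```text
(no output)
```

View pics/w4.png

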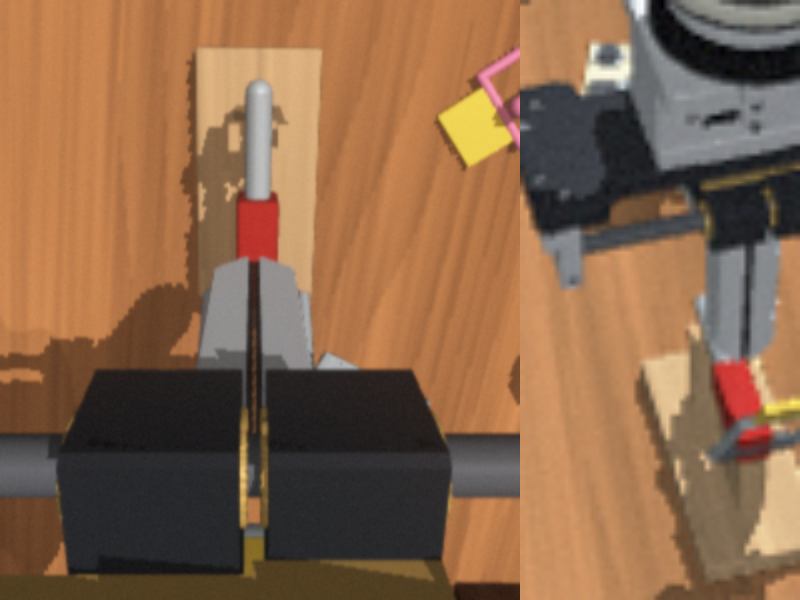

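The fingers closed above the head without touching it, and the pin hasn't moved. I'll measure where the fingertips really are.

Run:
```python
from h import *
np.set_printoptions(precision=4,suppress=True)
s=load('wrist')
for x,y in((235,268),(275,268),(230,300),(280,300),(258,225),(258,150)):
    print('w',x,y,px(s,190+x/2,100+y/2))
t=load('side')
for x,y in((730,345),(760,345),(740,300),(740,390)):
    print('s',x,y,px(t,300+(x-520)/5,180+y/5))
print(get_obs()['joint_positions'])
```

```text
w 235 268 [ 0.552  -0.1962  0.1113]
w 275 268 [ 0.5639 -0.1943  0.1123]
w 230 300 [ 0.5512 -0.1961  0.1332]
w 280 300 [ 0.5647 -0.1952  0.1319]
w 258 225 [ 0.5593 -0.196   0.0694]
w 258 150 [ 0.5562 -0.169   0.0641]
s 730 345 [ 0.5539 -0.2164  0.1127]
s 760 345 [ 0.5675 -0.2128  0.1057]
s 740 300 [ 0.5579 -0.2137  0.1378]
s 740 390 [ 0.561  -0.2073  0.0686]
[-0.4481  0.2298  1.4166  0.0001  1.496  -0.5641]
```

Run:
```python
from h import *
np.set_printoptions(precision=4,suppress=True)
for n in('wrist','side'):
    s=load(n);P=cloud(s);I=s['image'].astype(int)
    d=(abs(P[...,0]-.559)<.02)&(abs(P[...,1]+.205)<.022)&(P[...,2]>.08)&(P[...,2]<.2)
    z=P[d][:,2];print(n,d.sum(),np.sort(z)[[0,2,5,10,20]],P[d].min(0),P[d].max(0))
```

```text
wrist 2876 [0.1007 0.1009 0.1012 0.1021 0.1033] [ 0.5449 -0.2134  0.1007] [ 0.5701 -0.1935  0.1793]
side 307 [0.1001 0.1012 0.1043 0.1056 0.1087] [ 0.5451 -0.2175  0.1001] [ 0.5719 -0.2005  0.1821]
```

The cameras agree that the tips stand at z≈0.100 while the reading says 0.064. They also match the known object heights, so the reported z is about 36 mm too low and I'll trust the cameras. I'll open, go down partway and recheck.

Emit:
drive_tool([
  [0, 0, 0, 0, 0, 0],
  [0, 0, 0, 0, 0, 0],
  [0, 0, 0, 0, 0, 0],
  [0, 0, 0, 0, 0, 0],
  [0, 0, 0, 0, 0, 0],
], gripper=0.5)

```text
time: 8.28
tool_pos: [0.5591, -0.2059, 0.0644]
ee_rot: [3.141, -0.0, 1.687]
wrist_force: [-0.6, 0.3, 0.2]
width: 0.0455
finger_force: 0.0
```

Emit:
drive_tool([
  [0, 0, 0.3, 0, 0, 0],
  [0, 0, 0.3, 0, 0, 0],
  [0, 0, 0.3, 0, 0, 0],
  [0, 0, 0, 0, 0, 0],
  [0, 0, 0, 0, 0, 0],
])

```text
time: 8.9
tool_pos: [0.5591, -0.2059, 0.0283]
ee_rot: [3.142, -0.0, 1.687]
wrist_force: [-0.6, -0.9, -0.3]
width: 0.0469
finger_force: 0.0
```

```bash
cat > tip.py <<'E'
from h import *
np.set_printoptions(precision=4,suppress=True)
o=get_obs();p=o['tool_pos'];print(o['time'],p,o['wrist_force'],o['width'],o['finger_force'])
for n in('wrist','side'):
    s=snap(n);P=cloud(s);I=s['image'].astype(int);B,G,R=I[...,0],I[...,1],I[...,2]
    d=(abs(P[...,0]-p[0])<.04)&(abs(P[...,1]-p[1])<.022)&(P[...,2]>.03)&(P[...,2]<.25)&(abs(R-B)<25)
    for k,e in(('lo x',P[...,0]<p[0]),('hi x',P[...,0]>p[0])):
        q=P[d&e];
        if len(q)>20:print(n,k,len(q),np.sort(q[:,2])[[0,2,5,10,20]],q.min(0),q.max(0))
E
python3 tip.py
```

```text
8.9 [ 0.5591 -0.2059  0.0283] [-0.569  -0.8986 -0.2747] 0.04686385737888526 0.0
wrist lo x 5948 [0.0589 0.0592 0.0599 0.0601 0.0611] [ 0.5191 -0.2278  0.0589] [ 0.5588 -0.1839  0.1903]
wrist hi x 3821 [0.0592 0.0596 0.06   0.0606 0.061 ] [ 0.5591 -0.2279  0.0592] [ 0.5932 -0.184   0.1893]
side lo x 251 [0.0649 0.0684 0.0725 0.0763 0.0832] [ 0.5192 -0.2279  0.0649] [ 0.5591 -0.1848  0.2499]
side hi x 439 [0.06   0.0676 0.0701 0.0745 0.08  ] [ 0.5592 -0.2279  0.06  ] [ 0.5989 -0.1845  0.2266]
```

Emit:
drive_tool([
  [0, 0, 0.2, 0, 0, 0],
  [0, 0, 0.2, 0, 0, 0],
  [0, 0, 0.13, 0, 0, 0],
  [0, 0, 0, 0, 0, 0],
])

```text
time: 9.5
tool_pos: [0.5584, -0.2056, 0.0062]
ee_rot: [-3.14, -0.001, 1.687]
wrist_force: [-0.0, -0.1, -0.1]
width: 0.047
finger_force: 0.0
```

Emit:
drive_tool([
  [0, 0, 0, 0, 0, 0],
  [0, 0, 0, 0, 0, 0],
  [0, 0, 0, 0, 0, 0],
  [0, 0, 0, 0, 0, 0],
], gripper=1)

```text
time: 10.0
tool_pos: [0.5593, -0.2059, 0.0075]
ee_rot: [3.141, 0.0, 1.687]
wrist_force: [0.1, 0.2, -0.4]
width: 0.0159
finger_force: 30.0
```

Gripped: width 15.9 mm, force 30 N. Next I lift, turn to the clevis heading and move to a stand-off 40 mm before the entry face.

Emit:
drive_tool([
  [0, 0, -0.2, 0, 0, 0],
  [0, 0, -0.225, 0, 0, 0],
  [0, 0, -0.2, 0, 0, 0],
  [0, 0, 0, 0, 0, 0.9],
  [0, 0, 0, 0, 0, 0.9],
  [0, 0, 0, 0, 0, 0.9],
  [0, 0, 0, 0, 0, 0.85],
  [0.45, -0.2, 0, 0, 0, 0],
  [0.45, -0.2, 0, 0, 0, 0],
  [0.45, -0.2, 0, 0, 0, 0],
  [0.45, -0.2, 0, 0, 0, 0],
  [0.45, -0.2, 0, 0, 0, 0],
  [0.45, -0.2, 0, 0, 0, 0],
  [0, 0, 0, 0, 0, 0],
  [0, 0, 0, 0, 0, 0],
])

```text
time: 11.88
tool_pos: [0.5382, -0.0899, 0.0323]
ee_rot: [3.141, 0.0, 1.332]
wrist_force: [-1.7, -0.3, -1.7]
width: 0.0157
finger_force: 30.0
```

Run:
```python
from h import *
np.set_printoptions(precision=4,suppress=True)
o=get_obs();print(o['time'],o['tool_pos'],o['ee_rot'],o['wrist_force'],o['width'])
s=snap('wrist');t=snap('side')
a=cv2.resize(s['image'][0:300,190:450],(520,600));b=cv2.resize(t['image'][160:280,300:356],(280,600))
cv2.imwrite('pics/w5.png',np.hstack([a,b]))
```

```text
11.875 [ 0.5382 -0.0899  0.0323] [3.1411 0.0005 1.332 ] [-1.744  -0.313  -1.7211] 0.015654298700098646
```

View pics/w5.png

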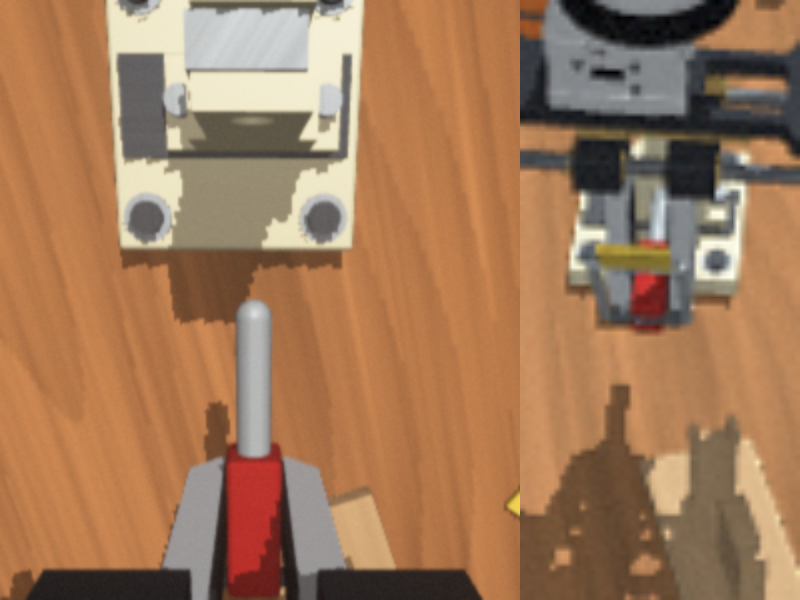

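The view is clear: nose at crop (254,302), the entry cheek's front top edge from (190,112) to (312,112), and the hole's rim at (252,121), nearly in line with the pin. I'll compute the residual offset.

Run:
```python
from h import *
np.set_printoptions(precision=4,suppress=True)
s=load('wrist');P=cloud(s);I=s['image'].astype(int);B,G,R=I[...,0],I[...,1],I[...,2]
yaw=1.332;X=np.array([np.cos(yaw),np.sin(yaw)]);Y=np.array([np.sin(yaw),-np.cos(yaw)]);o=np.array([.5382,-.0899])
T=lambda p:(np.array([(p[...,:2]-o)@X,(p[...,:2]-o)@Y])*1000)
# block top
d=(P[...,2]>.092)&(P[...,2]<.105)&(abs(P[...,0]-.565)<.03)&(abs(P[...,1]-.028)<.03)
q=P[d];r=cv2.minAreaRect((q[:,:2]*1000).astype(np.float32));print('block',d.sum(),r,T(np.array(r[0])/1000),q[:,2].mean())
t=T(q);print('ext x',t[0].min(),t[0].max(),'y',t[1].min(),t[1].max())
for u,v in((190,112),(312,112),(188,70),(308,70)):print('corner',T(px(s,190+u/2,v/2,.099)))
print('rim',T(px(s,190+252/2,121/2,.0895)))
# base rectangle
b=cv2.minAreaRect
for u,v,z in((254,340,.09),(254,400,.09),(254,440,.09),(254,302,.085)):print('shank',T(px(s,190+u/2,v/2,z)))
m=(P[...,2]>.078)&(P[...,2]<.098)&(abs(R-B)<30);m[:148]=0;m[222:]=0;m[:,:300]=0;m[:,335:]=0
q=P[m];t=T(q);print('shank',len(q),q[:,2].max(),t[0].max(),np.polyfit(t[0],t[1],1),t[1].mean(),'z fit',np.polyfit(t[0],q[:,2]*1000,1),'mid z by x',[(k,q[(t[0]>k)&(t[0]<k+8),2].max()) for k in(25,33,41,49)])
m=(R>100)&(G<60)&(B<60);q=P[m&(P[...,2]>.08)&(P[...,2]<.1)];t=T(q);print('head',len(q),t[0].max(),t[1].min(),t[1].max(),np.percentile(q[:,2],[50,90]))
```

```text
block 3565 ((564.5225830078125, 24.96261215209961), (22.810287475585938, 29.362018585205078), 75.83961486816406) [117.8294  -1.5932] 0.09698779033257632
ext x 106.46209040569558 129.28618371270528 y -16.20235757176232 13.177890409726206
corner [106.1326 -14.8241]
corner [106.095   12.8752]
corner [114.7072 -15.0041]
corner [114.6723  11.76  ]
rim [105.6155  -0.7578]
shank [51.8531 -0.3338]
shank [35.141  -0.3524]
shank [23.4451 -0.3654]
shank [61.3016 -0.3116]
shank 1177 0.09150748379499 62.009965247146795 [-0.0002 -0.6837] -0.6941345184071738 z fit [-0.0142 88.866 ] mid z by x [(25, np.float64(0.09150748379499)), (33, np.float64(0.09050267780076977)), (41, np.float64(0.09047817665528751)), (49, np.float64(0.09066293678637814))]
head 1793 19.00409477738157 -8.340329938087438 7.043367495321312 [0.0931 0.0939]
```

Emit:
drive_tool([
  [0.3, -0.0125, 0, 0, 0, 0],
  [0.3, 0, 0, 0, 0, 0],
  [0.3, 0, 0, 0, 0, 0],
  [0.05, 0, 0, 0, 0, 0],
  [0.05, 0, 0, 0, 0, 0],
  [0, 0, 0, 0, 0, 0],
])

```text
time: 12.72
tool_pos: [0.5469, -0.0506, 0.0321]
ee_rot: [-3.142, 0.0, 1.332]
wrist_force: [-1.3, -0.2, -1.6]
width: 0.0159
finger_force: 30.0
```

Emit:
drive_tool([
  [0.05, 0, 0, 0, 0, 0],
  [0.05, 0, 0, 0, 0, 0],
  [0.05, 0, 0, 0, 0, 0],
  [0, 0, 0, 0, 0, 0],
])

```text
time: 13.22
tool_pos: [0.5484, -0.0447, 0.0322]
ee_rot: [3.142, -0.0, 1.332]
wrist_force: [0.0, -1.0, -2.6]
width: 0.016
finger_force: 30.0
```

Emit:
drive_tool([
  [0.05, 0, 0, 0, 0, 0],
  [0.05, 0, 0, 0, 0, 0],
  [0, 0, 0, 0, 0, 0],
])

```text
time: 13.6
tool_pos: [0.5494, -0.0408, 0.0322]
ee_rot: [3.142, -0.0, 1.332]
wrist_force: [-0.5, 0.3, -1.2]
width: 0.0156
finger_force: 30.0
```

Emit:
drive_tool([
  [0.05, 0, 0, 0, 0, 0],
  [0.05, 0, 0, 0, 0, 0],
  [0, 0, 0, 0, 0, 0],
])

```text
time: 13.98
tool_pos: [0.5503, -0.0368, 0.0322]
ee_rot: [3.142, -0.0, 1.332]
wrist_force: [-0.2, -0.8, -3.2]
width: 0.0159
finger_force: 30.0
```

Emit:
drive_tool([
  [0.05, 0, 0, 0, 0, 0],
  [0, 0, 0, 0, 0, 0],
])

```text
time: 14.22
tool_pos: [0.5507, -0.0349, 0.0321]
ee_rot: [-3.142, -0.0, 1.332]
wrist_force: [-0.2, -0.2, -2.1]
width: 0.0157
finger_force: 30.0
```

Emit:
drive_tool([
  [0.05, 0, 0, 0, 0, 0],
  [0.05, 0, 0, 0, 0, 0],
  [0, 0, 0, 0, 0, 0],
])

```text
time: 14.6
tool_pos: [0.5516, -0.0309, 0.0321]
ee_rot: [-3.141, -0.0, 1.332]
wrist_force: [-0.1, -0.1, -1.8]
width: 0.0155
finger_force: 30.0
```

Emit:
drive_tool([
  [0.05, 0, 0, 0, 0, 0],
  [0.05, 0, 0, 0, 0, 0],
  [0, 0, 0, 0, 0, 0],
])

```text
time: 14.98
tool_pos: [0.5526, -0.027, 0.0321]
ee_rot: [-3.141, -0.0, 1.332]
wrist_force: [-1.0, -0.5, -2.5]
width: 0.0155
finger_force: 30.0
```

Emit:
drive_tool([
  [0.05, 0, 0, 0, 0, 0],
  [0.05, 0, 0, 0, 0, 0],
  [0, 0, 0, 0, 0, 0],
])

```text
time: 15.35
tool_pos: [0.5536, -0.0231, 0.0322]
ee_rot: [-3.141, -0.0, 1.332]
wrist_force: [-0.2, 0.8, -2.7]
width: 0.0156
finger_force: 30.0
```

Emit:
drive_tool([
  [0.05, 0, 0, 0, 0, 0],
  [0.05, 0, 0, 0, 0, 0],
  [0, 0, 0, 0, 0, 0],
])

```text
time: 15.72
tool_pos: [0.5546, -0.0192, 0.0322]
ee_rot: [-3.142, -0.0, 1.332]
wrist_force: [-1.6, 0.1, -1.2]
width: 0.0157
finger_force: 30.0
```

Emit:
drive_tool([
  [0.05, 0, 0, 0, 0, 0],
  [0.05, 0, 0, 0, 0, 0],
  [0.05, 0, 0, 0, 0, 0],
  [0.05, 0, 0, 0, 0, 0],
  [0.05, 0, 0, 0, 0, 0],
  [0, 0, 0, 0, 0, 0],
])

```text
time: 16.48
tool_pos: [0.5569, -0.0094, 0.0321]
ee_rot: [-3.141, -0.001, 1.332]
wrist_force: [-0.1, 0.7, -1.5]
width: 0.0159
finger_force: 30.0
```

Emit:
drive_tool([
  [0.025, 0, 0, 0, 0, 0],
  [0.025, 0, 0, 0, 0, 0],
  [0.025, 0, 0, 0, 0, 0],
  [0, 0, 0, 0, 0, 0],
])

```text
time: 16.98
tool_pos: [0.5576, -0.0068, 0.0321]
ee_rot: [-3.142, -0.0, 1.332]
wrist_force: [-1.6, 0.4, -1.0]
width: 0.016
finger_force: 30.0
```

Emit:
drive_tool([
  [0.02, 0, 0, 0, 0, 0],
  [0, 0, 0, 0, 0, 0],
])

```text
time: 17.23
tool_pos: [0.5578, -0.006, 0.0322]
ee_rot: [3.142, -0.0, 1.332]
wrist_force: [-1.7, -0.4, -1.6]
width: 0.0154
finger_force: 30.0
```

Emit:
drive_tool([
  [0.02, 0, 0, 0, 0, 0],
  [0, 0, 0, 0, 0, 0],
])

```text
time: 17.48
tool_pos: [0.558, -0.0053, 0.0322]
ee_rot: [3.142, -0.0, 1.332]
wrist_force: [-1.9, 0.2, -2.3]
width: 0.0157
finger_force: 30.0
```

Emit:
drive_tool([
  [0.015, 0, 0, 0, 0, 0],
  [0, 0, 0, 0, 0, 0],
])

```text
time: 17.73
tool_pos: [0.5581, -0.0047, 0.0322]
ee_rot: [3.142, -0.0, 1.332]
wrist_force: [-1.5, -1.0, -2.2]
width: 0.0158
finger_force: 30.0
```

Emit:
drive_tool([
  [0.015, 0, 0, 0, 0, 0],
  [0, 0, 0, 0, 0, 0],
])

```text
time: 17.98
tool_pos: [0.5583, -0.0041, 0.0322]
ee_rot: [-3.142, -0.0, 1.332]
wrist_force: [-0.7, -0.1, -0.6]
width: 0.0157
finger_force: 30.0
```

Emit:
drive_tool([
  [0.015, 0, 0, 0, 0, 0],
  [0, 0, 0, 0, 0, 0],
])

```text
time: 18.23
tool_pos: [0.5584, -0.0038, 0.0322]
ee_rot: [-3.142, 0.0, 1.332]
wrist_force: [-2.0, 0.1, -2.3]
width: 0.0157
finger_force: 30.0
```

Emit:
drive_tool([
  [0.01, 0, 0, 0, 0, 0],
  [0, 0, 0, 0, 0, 0],
])

```text
time: 18.48
tool_pos: [0.5583, -0.0038, 0.0322]
ee_rot: [-3.141, 0.001, 1.332]
wrist_force: [-2.7, -2.8, -0.5]
width: 0.0161
finger_force: 30.0
```

Emit:
drive_tool([
  [0.01, 0, 0, 0, 0, 0],
  [0, 0, 0, 0, 0, 0],
])

```text
time: 18.73
tool_pos: [0.5583, -0.0038, 0.0322]
ee_rot: [-3.141, 0.002, 1.331]
wrist_force: [-3.7, -3.4, -0.9]
width: 0.0155
finger_force: 30.0
```

Run:
```python
from h import *
np.set_printoptions(precision=4,suppress=True)
o=get_obs();print(o['time'],o['tool_pos'],o['wrist_force'])
s=snap('wrist');t=snap('side');p=snap('top')
a=cv2.resize(s['image'][50:300,190:450],(520,500));b=cv2.resize(t['image'][160:220,302:358],(280,300));c=cv2.resize(p['image'][180:220,276:332],(280,200))
cv2.imwrite('pics/w6.png',np.hstack([a,np.vstack([b,c])]))
```

```text
18.725 [ 0.5583 -0.0038  0.0322] [-3.6922 -3.3686 -0.9314]
```

View pics/w6.png

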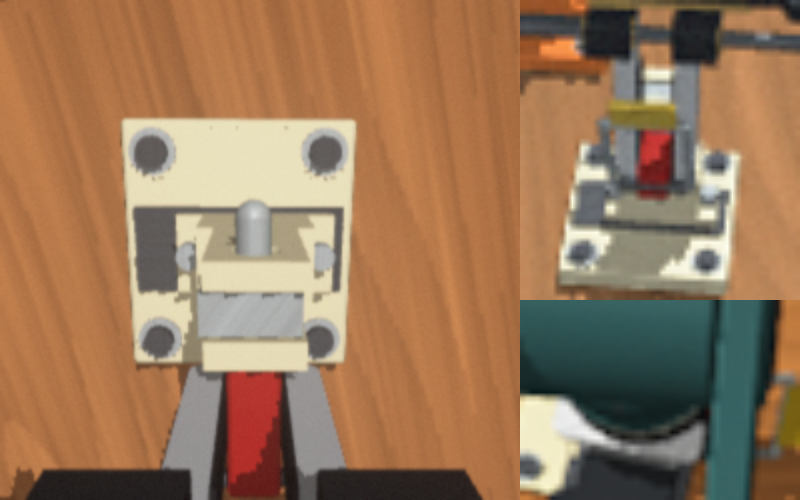

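The head is flush on the cheek and the nose stands out of the far side (crop (254,225)), with the force only now rising. I'll release and lift clear.

Emit:
drive_tool([
  [-0.01, 0, 0, 0, 0, 0],
  [0, 0, 0, 0, 0, 0],
  [0, 0, 0, 0, 0, 0],
  [0, 0, 0, 0, 0, 0],
], gripper=0.5)

```text
time: 19.38
tool_pos: [0.5588, -0.0029, 0.0324]
ee_rot: [3.141, -0.001, 1.332]
wrist_force: [0.2, -0.7, -0.8]
width: 0.0468
finger_force: 0.0
```

Emit:
drive_tool([
  [0, 0, -0.2, 0, 0, 0],
  [0, 0, -0.4, 0, 0, 0],
  [0, 0, -0.5, 0, 0, 0],
  [0, 0, -0.5, 0, 0, 0],
  [0, 0, -0.5, 0, 0, 0],
  [0, 0, -0.5, 0, 0, 0],
  [0, 0, -0.5, 0, 0, 0],
  [0, 0, -0.5, 0, 0, 0],
  [0, 0, 0, 0, 0, 0],
])

```text
time: 20.5
tool_pos: [0.56, -0.0033, 0.1796]
ee_rot: [3.135, -0.001, 1.332]
wrist_force: [0.3, 0.2, -0.8]
width: 0.047
finger_force: 0.0
```

```bash
cat > ring.py <<'E'
from h import *
np.set_printoptions(precision=4,suppress=True)
o=get_obs();print(o['time'],o['tool_pos'],o['ee_rot'],o['wrist_force'])
yaw=1.332;X=np.array([np.cos(yaw),np.sin(yaw)]);Y=np.array([-np.sin(yaw),np.cos(yaw)]);c=np.array([.5628,.0147]) # pin origin
T=lambda p:np.stack([(p[...,:2]-c)@X,(p[...,:2]-c)@Y,p[...,2]-.085],-1)*1000
print('tcp in pin',T(o['tool_pos'])+[0,0,36])
for n in('wrist','side'):
    s=snap(n);P=T(cloud(s));I=s['image'].astype(int);B,G,R=I[...,0],I[...,1],I[...,2]
    m=(R>100)&(G>80)&(B<.45*R)&(abs(G-R)<.35*R)&(abs(P[...,1])<22)&(abs(P[...,0])<160)&(P[...,2]>-25)
    q=P[m]
    if len(q)>4:
        q=q[np.abs(q-np.median(q,0)).max(1)<25];k=q.mean(0);print(n,'tab',len(q),k,'r',np.hypot(k[0]+42,k[2]),'rise',np.arctan2(k[2],k[0]+42))
    m=(R>90)&(G<60)&(B<60)&(abs(P[...,1])<14)&(P[...,0]>-60)&(P[...,0]<15)&(P[...,2]<14)&(P[...,2]>-5)
    q=P[m]
    if len(q)>4:print(n,'head',len(q),'x',np.percentile(q[:,0],[0,2,50,98,100]),'y',q[:,1].min(),q[:,1].max(),'z',np.percentile(q[:,2],[50,90]))
E
python3 ring.py
```

```text
20.5 [ 0.56   -0.0033  0.1796] [ 3.1355 -0.001   1.3318] [ 0.2858  0.2424 -0.7782]
tcp in pin [-18.1688  -1.5885 130.6219]
wrist tab 581 [  1.193   -1.719  255.0032] r 258.6353629438452 rise 1.403006542669885
wrist head 525 x [-44.4732 -43.2977 -23.6761  -4.1357  -3.5156] y -7.386939935094956 8.677414936536154 z [5.7404 7.1471]
side tab 39 [-105.7203   -2.5225   82.9212] r 104.57629710187962 rise 2.2259969307087726
side head 50 x [-46.9597 -46.5924 -35.3453  -4.0059  -3.03  ] y -7.588556199751634 5.739498694419835 z [3.6091 6.2835]
```

Side view: tab at x −106, z +83 in the pin frame, so the ring still leans back at 2.2 rad. Next I shut the fingers, go behind the ring and lower.

Emit:
drive_tool([
  [-0.4, 0, 0, 0, 0, 0],
  [-0.4, 0, 0, 0, 0, 0],
  [-0.4, 0, 0, 0, 0, 0],
  [-0.4, 0, 0, 0, 0, 0],
  [-0.4, 0, 0, 0, 0, 0],
  [-0.4, 0, 0, 0, 0, 0],
  [-0.4, 0, 0, 0, 0, 0],
  [-0.4, 0, 0, 0, 0, 0],
  [0, 0, 0.5, 0, 0, 0],
  [0, 0, 0.5, 0, 0, 0],
  [0, 0, 0.38, 0, 0, 0],
  [0, 0, 0, 0, 0, 0],
], gripper=1)

```text
time: 22.1
tool_pos: [0.5272, -0.1275, 0.1194]
ee_rot: [-3.138, -0.0, 1.332]
wrist_force: [-0.6, 0.1, 0.3]
width: 0.0001
finger_force: 0.0
```

```bash
python3 ring.py
```

```text
22.1 [ 0.5272 -0.1275  0.1194] [-3.1385 -0.0004  1.3317] [-0.5732  0.0582  0.2579]
tcp in pin [-146.5409    0.9696   70.3989]
wrist tab 1650 [-100.1261    0.1197   81.0236] r 99.71691928325933 rise 2.1931027750864622
wrist head 1307 x [-44.9599 -44.0653 -22.5909  -3.198   -2.0621] y -7.2371762763044485 8.361601435564822 z [5.992 7.328]
side tab 10 [-105.1543  -12.9138   81.6569] r 103.22943330165283 rise 2.2291125747620213
side head 13 x [-47.5773 -46.6942 -33.7623  -5.1973  -4.7492] y -7.5699527811885305 -1.8251344983712827 z [4.9236 6.703 ]
```

Emit:
drive_tool([
  [0.3, -0.07, 0, 0, 0, 0],
])

```text
time: 22.32
tool_pos: [0.529, -0.1155, 0.1221]
ee_rot: [3.14, 0.0, 1.331]
wrist_force: [0.8, -0.5, 0.0]
width: 0.0007
finger_force: 0.0
```

I put that 2.8 mm in the sideways slot instead of the vertical one. It moved in free air, so I'll correct it and continue.

Emit:
drive_tool([
  [0.2, 0.08, -0.1, 0, 0, 0],
  [0.2, 0, -0.05, 0, 0, 0],
  [0.2, 0, -0.05, 0, 0, 0],
  [0.25, 0, -0.09, 0, 0, 0],
  [0.25, 0, -0.09, 0, 0, 0],
  [0.25, 0, -0.09, 0, 0, 0],
  [0.25, 0, -0.09, 0, 0, 0],
  [0.25, 0, -0.05, 0, 0, 0],
  [0.25, 0, -0.05, 0, 0, 0],
  [0, 0, 0, 0, 0, 0],
])

```text
time: 23.58
tool_pos: [0.5515, -0.0336, 0.1475]
ee_rot: [3.141, -0.0, 1.333]
wrist_force: [-0.3, -0.4, -0.9]
width: 0.0008
finger_force: 0.0
```

```bash
python3 ring.py
```

```text
23.575 [ 0.5515 -0.0336  0.1475] [ 3.1414 -0.0003  1.3329] [-0.3463 -0.3759 -0.8838]
tcp in pin [-49.6151  -0.4807  98.5073]
wrist tab 1265 [-27.8722  -3.982  220.0671] r 220.52007511745012 rise 1.5066867129698043
wrist head 723 x [-44.5952 -43.8714 -23.6576  -3.4661  -3.0292] y -7.062803819009639 8.12619709277096 z [5.9201 7.2509]
side tab 9 [-38.2316 -12.8511  94.2311] r 94.30644827131908 rise 1.5308270940956603
side head 76 x [-48.0461 -47.1184 -24.909   -3.0995  -1.8856] y -7.858531389499469 6.881275960855835 z [4.2783 5.9751]
```

The ring is pushed upright (side tab at x −38, z 94). Now the forward part of the arc.

Emit:
drive_tool([
  [0.18, 0, 0.02, 0, 0, 0],
  [0.18, 0, 0.04, 0, 0, 0],
  [0.2, 0, 0.06, 0, 0, 0],
  [0.2, 0, 0.08, 0, 0, 0],
  [0.19, 0, 0.09, 0, 0, 0],
  [0.19, 0, 0.1, 0, 0, 0],
  [0.17, 0, 0.12, 0, 0, 0],
  [0.17, 0, 0.13, 0, 0, 0],
  [0.15, 0, 0.15, 0, 0, 0],
  [0.15, 0, 0.15, 0, 0, 0],
  [0.13, 0, 0.17, 0, 0, 0],
  [0.13, 0, 0.17, 0, 0, 0],
  [0, 0, 0, 0, 0, 0],
])

```text
time: 25.3
tool_pos: [0.5701, 0.0453, 0.0951]
ee_rot: [-3.14, 0.0, 1.332]
wrist_force: [-0.1, 0.3, -0.4]
width: 0.0003
finger_force: 0.0
```

```bash
python3 ring.py
```

```text
25.3 [0.5701 0.0453 0.0951] [-3.1399  0.0003  1.3323] [-0.1154  0.2758 -0.4232]
tcp in pin [31.4127  0.1323 46.1384]
wrist tab 1312 [ 53.3987  -4.6896 167.3792] r 192.65692460982103 rise 1.0527612737681198
side tab 11 [ 41.7183 -13.2906  45.2724] r 95.17533987274525 rise 0.4957291978979955
side head 80 x [-48.6187 -46.8775 -28.4665  -4.9682  -3.763 ] y -7.790835031488732 7.192064102919888 z [4.5417 6.4283]
```

Emit:
drive_tool([
  [0.2, 0, 0.15, 0, 0, 0],
  [0.2, 0, 0.2, 0, 0, 0],
  [0.12, 0, 0.15, 0, 0, 0],
  [0.06, 0, 0.12, 0, 0, 0],
  [0, 0, 0.1, 0, 0, 0],
  [0, 0, 0, 0, 0, 0],
])

```text
time: 26.15
tool_pos: [0.5758, 0.0673, 0.0669]
ee_rot: [-3.141, 0.0, 1.332]
wrist_force: [-1.2, -0.5, -0.6]
width: 0.0005
finger_force: 0.0
```

```bash
python3 ring.py
python3 - <<'E'
from h import *
s=load('wrist');t=load('side')
a=cv2.resize(s['image'][100:400,190:450],(520,600));b=cv2.resize(t['image'][150:230,306:350],(280,509));b=np.vstack([b,np.zeros((91,280,3),np.uint8)])
cv2.imwrite('pics/w7.png',np.hstack([a,b]))
E
```

```text
26.15 [0.5758 0.0673 0.0669] [-3.1408  0.0002  1.3317] [-1.2318 -0.5421 -0.6446]
tcp in pin [54.2033 -0.2242 17.9031]
wrist tab 1376 [ 75.8946  -4.69   139.5168] r 182.6584056771956 rise 0.8692000125317855
wrist head 9 x [-45.3928 -45.2886 -43.7927 -42.5445 -42.5391] y -1.4306053087848436 2.505694444694259 z [4.3902 5.3951]
side tab 33 [50.296  -1.2012 14.1445] r 93.37351040358574 rise 0.15206868661309675
side head 85 x [-48.3174 -46.8446 -27.6442  -3.592   -2.1116] y -7.956783599186888 7.176029262046247 z [4.548  6.1468]
```

View pics/w7.png

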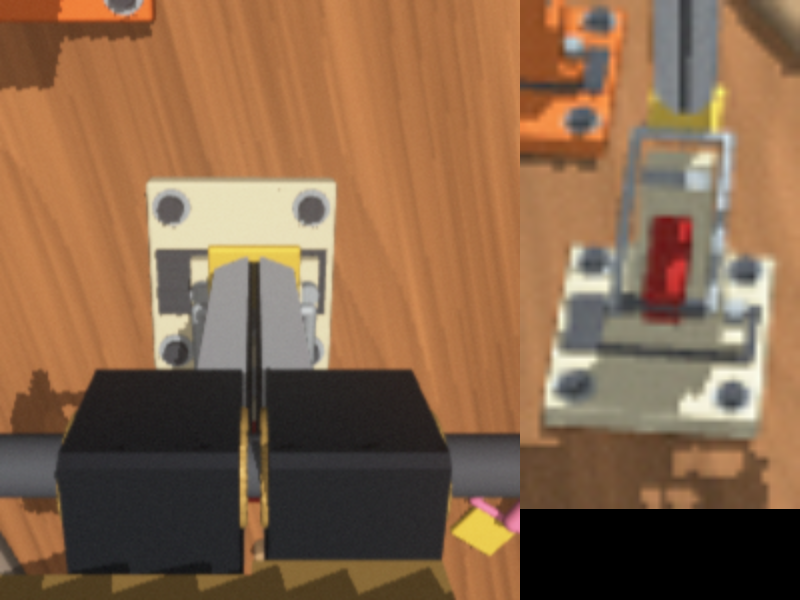

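The fingertips sit on the yellow tab (crop (254,255)) and the ring straddles the block symmetrically. Pressing down in small steps.

Emit:
drive_tool([
  [0, 0, 0.05, 0, 0, 0],
  [0, 0, 0.05, 0, 0, 0],
  [0, 0, 0.05, 0, 0, 0],
  [0, 0, 0.05, 0, 0, 0],
  [0, 0, 0, 0, 0, 0],
])

```text
time: 26.88
tool_pos: [0.576, 0.0675, 0.0592]
ee_rot: [-3.141, -0.0, 1.332]
wrist_force: [0.6, -0.0, -0.7]
width: 0.0004
finger_force: 0.1
```

Emit:
drive_tool([
  [0, 0, 0.04, 0, 0, 0],
  [0, 0, 0.04, 0, 0, 0],
  [0, 0, 0, 0, 0, 0],
])

```text
time: 27.25
tool_pos: [0.5761, 0.0676, 0.0561]
ee_rot: [-3.142, -0.0, 1.332]
wrist_force: [0.1, 1.5, 1.4]
width: 0.0005
finger_force: 0.4
```

Emit:
drive_tool([
  [0, 0, 0.04, 0, 0, 0],
  [0, 0, 0, 0, 0, 0],
])

```text
time: 27.5
tool_pos: [0.5764, 0.0677, 0.0548]
ee_rot: [3.141, -0.001, 1.332]
wrist_force: [-0.3, 1.3, 1.2]
width: 0.0006
finger_force: 0.7
```

Emit:
drive_tool([
  [0, 0, 0.04, 0, 0, 0],
  [0, 0, 0, 0, 0, 0],
])

```text
time: 27.75
tool_pos: [0.5767, 0.0678, 0.0535]
ee_rot: [3.14, -0.001, 1.332]
wrist_force: [1.0, 2.3, 2.1]
width: 0.0006
finger_force: 1.3
```

Emit:
drive_tool([
  [0, 0, 0.03, 0, 0, 0],
  [0, 0, 0, 0, 0, 0],
])

```text
time: 28.0
tool_pos: [0.5768, 0.068, 0.0524]
ee_rot: [3.14, -0.001, 1.332]
wrist_force: [1.2, 2.7, 5.0]
width: 0.0003
finger_force: 2.2
```

Emit:
drive_tool([
  [0, 0, 0.03, 0, 0, 0],
  [0, 0, 0, 0, 0, 0],
])

```text
time: 28.25
tool_pos: [0.5769, 0.0681, 0.0514]
ee_rot: [3.14, -0.002, 1.332]
wrist_force: [1.5, 4.4, 4.6]
width: 0.0004
finger_force: 2.5
```

Emit:
drive_tool([
  [0, 0, 0.03, 0, 0, 0],
  [0, 0, 0, 0, 0, 0],
])

```text
time: 28.5
tool_pos: [0.577, 0.0682, 0.0503]
ee_rot: [3.14, -0.002, 1.332]
wrist_force: [1.4, 3.8, 4.9]
width: 0.0002
finger_force: 2.6
```

Emit:
drive_tool([
  [0, 0, 0.03, 0, 0, 0],
  [0, 0, 0, 0, 0, 0],
])

```text
time: 28.75
tool_pos: [0.5764, 0.0676, 0.0484]
ee_rot: [3.141, -0.0, 1.332]
wrist_force: [1.7, 2.9, 3.7]
width: 0.0002
finger_force: 1.5
```

Emit:
drive_tool([
  [0, 0, 0.04, 0, 0, 0],
  [0, 0, 0, 0, 0, 0],
])

```text
time: 29.0
tool_pos: [0.5746, 0.0666, 0.0449]
ee_rot: [-3.138, 0.002, 1.331]
wrist_force: [0.2, -0.4, 0.1]
width: 0.0004
finger_force: 0.0
```

Emit:
drive_tool([
  [0, 0, 0.04, 0, 0, 0],
  [0, 0, 0, 0, 0, 0],
])

```text
time: 29.25
tool_pos: [0.5756, 0.0672, 0.0443]
ee_rot: [-3.14, 0.001, 1.332]
wrist_force: [0.0, 0.5, -1.0]
width: 0.0006
finger_force: 0.0
```

Emit:
drive_tool([
  [0, 0, 0.04, 0, 0, 0],
  [0, 0, 0, 0, 0, 0],
])

```text
time: 29.5
tool_pos: [0.576, 0.0674, 0.0432]
ee_rot: [-3.141, 0.0, 1.332]
wrist_force: [-0.3, -0.1, 0.8]
width: 0.0004
finger_force: 0.0
```

Emit:
drive_tool([
  [0, 0, 0.04, 0, 0, 0],
  [0, 0, 0, 0, 0, 0],
])

```text
time: 29.75
tool_pos: [0.5761, 0.0674, 0.0418]
ee_rot: [3.142, -0.0, 1.332]
wrist_force: [1.1, 0.7, 0.2]
width: 0.0007
finger_force: 0.2
```

It snapped: the force dropped to zero. I'll follow gently to the stop.

Emit:
drive_tool([
  [0, 0, 0.04, 0, 0, 0],
  [0, 0, 0, 0, 0, 0],
])

```text
time: 30.0
tool_pos: [0.5761, 0.0674, 0.0401]
ee_rot: [-3.142, -0.0, 1.332]
wrist_force: [0.7, -0.0, 0.4]
width: 0.0002
finger_force: 0.3
```

Emit:
drive_tool([
  [0, 0, 0.03, 0, 0, 0],
  [0, 0, 0, 0, 0, 0],
])

```text
time: 30.25
tool_pos: [0.5763, 0.0674, 0.0392]
ee_rot: [3.141, -0.0, 1.332]
wrist_force: [-1.0, 0.4, 1.0]
width: 0.0004
finger_force: 0.7
```

Emit:
drive_tool([
  [0, 0, 0.03, 0, 0, 0],
  [0, 0, 0, 0, 0, 0],
])

```text
time: 30.5
tool_pos: [0.5765, 0.0674, 0.0381]
ee_rot: [3.141, -0.0, 1.332]
wrist_force: [-0.1, -0.9, 2.6]
width: 0.0003
finger_force: 1.3
```

Emit:
drive_tool([
  [0, 0, -0.2, 0, 0, 0],
  [0, 0, -0.5, 0, 0, 0],
  [0, 0, -0.9, 0, 0, 0],
  [0, 0, -0.9, 0, 0, 0],
  [0, 0, -0.9, 0, 0, 0],
  [0, 0, 0, 0, 0, 0],
  [0, 0, 0, 0, 0, 0],
])

```text
time: 31.38
tool_pos: [0.5755, 0.0675, 0.1725]
ee_rot: [-3.14, 0.0, 1.332]
wrist_force: [1.0, 0.2, -0.9]
width: 0.0005
finger_force: 0.0
```

```bash
python3 ring.py
python3 - <<'E'
from h import *
s=load('wrist');t=load('side')
a=cv2.resize(s['image'][100:400,190:450],(520,600));b=cv2.resize(t['image'][150:230,306:350],(280,509));b=np.vstack([b,np.zeros((91,280,3),np.uint8)])
cv2.imwrite('pics/w8.png',np.hstack([a,b]))
yaw=1.332;X=np.array([np.cos(yaw),np.sin(yaw)]);Y=np.array([-np.sin(yaw),np.cos(yaw)]);c=np.array([.5628,.0147])
T=lambda p:np.array([(p[:2]-c)@X,(p[:2]-c)@Y,p[2]-.085])*1000
I=s['image'].astype(int);P=cloud(s);B,G,R=I[...,0],I[...,1],I[...,2]
m=(R>100)&(G>80)&(B<.45*R);
q=np.array([T(p) for p in P[m] if p[2]<.12 and p[2]>.05]);q=q[(abs(q[:,1])<20)&(q[:,0]>20)&(q[:,0]<90)] if len(q) else q;print(len(q),q.mean(0) if len(q) else 0)
E
```

```text
31.375 [0.5755 0.0675 0.1725] [-3.1397  0.0003  1.3318] [ 1.0066  0.1898 -0.8933]
tcp in pin [ 54.2659   0.1618 123.5328]
wrist tab 1387 [ 76.1146  -4.198  244.8912] r 271.8873944591534 rise 1.1213969342482246
side tab 25 [62.6921  2.8025 -8.7568] r 105.05764092440918 rise -0.08344909102528572
side head 71 x [-47.4865 -46.5117 -27.251   -5.7615  -2.6099] y -8.405469915556099 4.998880006894072 z [4.6264 6.8126]
556 [56.84287729  1.38475761 -7.47273916]
```

View pics/w8.png

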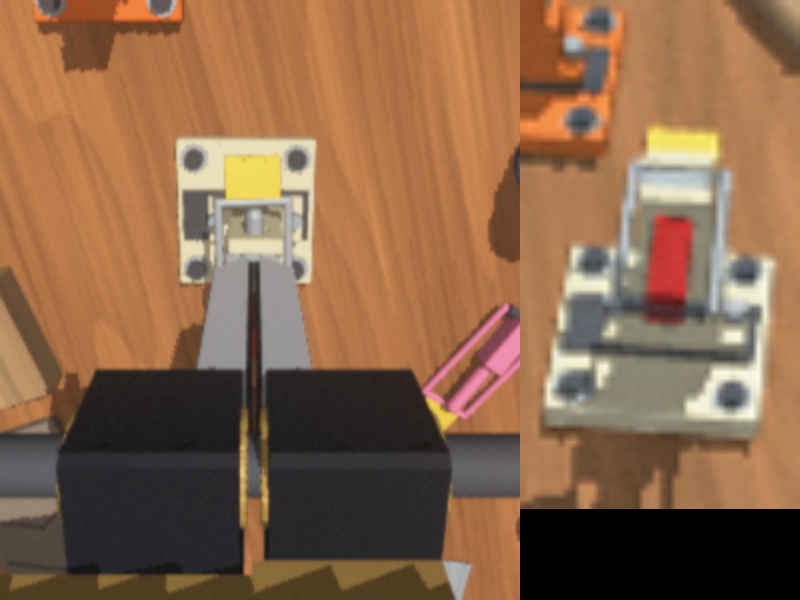

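The ring is closed: tab centre about 9.5 mm below the pin axis at r≈99, with the crossbar past the nose. I'll check numerically that the head is still home.

Run:
```python
from h import *
np.set_printoptions(precision=1,suppress=True)
yaw=1.332;X=np.array([np.cos(yaw),np.sin(yaw)]);Y=np.array([-np.sin(yaw),np.cos(yaw)]);c=np.array([.5628,.0147])
T=lambda p:np.stack([(p[...,:2]-c)@X,(p[...,:2]-c)@Y,p[...,2]-.085],-1)*1000
s=load('wrist');P=T(cloud(s))
m=(abs(P[...,1])<4.5)&(P[...,2]>-6)&(P[...,2]<8)&(P[...,0]>25)&(P[...,0]<48)
q=P[m];print('nose',len(q),np.percentile(q[:,0],[1,50,90,98,100]),np.percentile(q[:,2],[50,95]))
m=(abs(P[...,1])<14)&(P[...,2]>9)&(P[...,2]<18)&(P[...,0]>-5)&(P[...,0]<40)
q=P[m];print('block top x',np.percentile(q[:,0],[0,1,99,100]),'z',np.median(q[:,2]))
t=load('side');P=T(cloud(t));I=t['image'].astype(int);B,G,R=I[...,0],I[...,1],I[...,2]
m=(abs(P[...,1])<13)&(P[...,2]>9)&(P[...,2]<18)&(P[...,0]>-10)&(P[...,0]<45);q=P[m];print('side block',np.percentile(q[:,0],[0,2,98,100]))
m=(abs(P[...,1])<13)&(P[...,2]>-40)&(P[...,2]<-14)&(P[...,0]>-15)&(P[...,0]<15);print('entry face x',np.median(P[m][:,0]),m.sum())
m=(R>90)&(G<60)&(B<60)&(abs(P[...,1])<14)&(P[...,0]>-60)&(P[...,0]<15)&(P[...,2]<14)
v,u=np.where(m);print(v.min(),v.max(),u.min(),u.max())
for k in range(v.min()-2,v.min()+5):print(k,P[k,int(u[v<v.min()+3].mean())],I[k,int(u[v<v.min()+3].mean())])
```

```text
nose 117 [29.2 36.3 42.  45.6 47.4] [4.3 7.2]
block top x [16.2 17.1 29.9 30. ] z 12.96603940020065
side block [-4.4 -3.6 28.1 28.8]
entry face x -1.7351385409754636 27
184 200 326 332
182 [-0.3  1.3  8.9] [110 130 133]
183 [-1.7  1.2  6.8] [109 127 134]
184 [-6.3  0.7  7.6] [ 45  49 149]
185 [-9.6  0.5  7.1] [ 47  51 195]
186 [-13.    0.2   6.8] [ 53  56 198]
187 [-14.5   0.    4.8] [ 54  59 199]
188 [-20.8  -0.5   7.2] [ 54  59 198]
```

```bash
python3 -c "
from bench import close_job
print(close_job())"
```

```text
the job is handed in; nothing more can be done
None
```

The pin is through the clevis and link, the ring is snapped under its end and the gripper is lifted clear; I handed the job in at about 31 s, with no verdict returned, and the cameras put the head home to about 1 mm and the ring closed.

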